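Bump-test a gas sensor head on the bayonet test-gas dock

ROBOT

A 7-joint arm with a two-finger parallel gripper is mounted at the origin on a cart in front of the work surface, level with it; the furniture and walls round the work are solid. World frame = base frame: x ahead of the robot, y to its left, z up, the work surface at z = 0. Lengths are in m, angles in rad, forces in N, time in s.
With the tool pointing down it reaches from about 0.4 to 0.875 m from the base axis. Payload 4.4 kg.
Tool frame: the origin (TCP) lies between the finger pads; the fingertips stand 25 mm ahead of it and the grasp point (between the pads) lies 6 mm ahead of it; z points along the fingers, y is the line along which they close (so a half turn about z gives the same grasp; the last joint's range is limited). The gripper opens to 85 mm and grips with 20 to 120 N. Pads are 22 mm wide; open, the fingers measure 114 mm over their backs; the gripper's body (76 mm by 85 mm) begins 54 mm behind the grasp point. The pads swing forward as they close: fully open they stand 13 mm farther back than shut.
Start: joints at [1.05, 0.628, 0.038, 1.517, -0.027, 0.996, -0.02], TCP at [0.286, -0.584, 0.256] pointing down, gripper open.
Joint ranges: [-3.06, 3.06], [-0.37, 2.12], [-1.25, 1.32], [0.18, 2.47], [-1.1, 4.24], [0.23, 1.98], [-2.94, 2.94]. Speed limits (rad/s): [2.57, 2.57, 3.14, 3.14, 3.14, 3.14, 3.14].

INTERFACE

Orientations are given as a unit quaternion [x, y, z, w].
In Python, from station import monitor, capture, env, trace, tip_of gives the robot as it stands.
- The arm moves only by the shell command python3 -m inch 'ROWS'. ROWS is JSON, a list of rows, each an object of numbers: "tx", "ty", "tz": the shift along the world's x, y, z in mm; "spin": the turn about the world's z in degrees; "hand": the finger opening in mm, from 0 to 85.4. A call has exactly 10 rows; each row is the pose to reach, as a shift and turn from the pose commanded when the call began; what a row does not reach only later rows make up. A row lasts 1/10 s, in which the tool goes at most 50 mm and 8.59 degrees, less where a joint would pass 70% of its speed; a pose out of reach is approached as far as the arm can. A call with a gripper value outside its range is refused whole. The fingers move at their own pace and stop on an object; the grip force is fixed at half the most. Time passes only in rows, so rows that repeat a pose let the fingers close, or fill a call up. It gives the time, the measured TCP pose, the force, the opening and the grip force at its end, in the units of the state.
- monitor.state(): the state, without advancing time (a new reading comes with each control period).
- capture(name): name is "scene" or "top" or "wrist"; returns a dict with "frame" (420x560x3 uint8, red, green, blue), "fx", "fy", "cx", "cy" (pixels), "dist" ([k1, k2, p1, p2, k3] as OpenCV has them; the pictures are not rectified), "T" (4x4, takes a point from camera to world coordinates). Camera axes: x right, y up, looking along -z (the intrinsics and any distortion apply to the point x, -y, -z); pixel columns grow to the right and rows downward; lengths in m; the calibration is good to about 2 mm. A picture is of the moment at which its call begins. There is no depth.
- env.finish_job(): hands the job in; it is judged then, once.
Trained networks look in a picture, given as the dict that the camera call returned (one of the last four; its "shot" number tells which), for a name from the list of things; names that differ only in an ending like _2 or _b are one class to them, and where a whole thing is asked for, a point or a joint stands for the part that bears it (a point fixed in the world has none). Each returns a list of dicts, best first, with "confidence" (0 to 1); they miss things now and then, are a little off and sometimes report something else, mostly with a low value. They report only what shows in the picture. A call takes as long as a camera call. They do not tell look-alikes from the thing itself.
- trace(picture, thing): "mask" (420x560 bool, what is visible of it).
- tip_of(picture, thing): "location" ([x, y, z] in m, in world coordinates, good to about 4 mm: a listed point, or the origin of a listed thing).
The state is a dict: "time_s": time; "joint_pos": joint angles; "qvel": joint speeds; "tau": joint torques, N m; "position": TCP position; "ee_rot": TCP orientation; "wrist_force": force on the tool from outside, world axes, zero at the start; "moment": the same for the moment, N m; "opening": opening from 0.0 (shut) to 1.0 (fully open); "finger_force": force on a finger pad.
Only numpy, scipy, OpenCV 4.12 (cv2) and the standard library are available. Lean on these libraries where they do the work, as an engineer would, in place of code of your own. Each camera call takes 0.05 s, during which the arm holds its last target. There are 200 camera calls.

TASK

Bump-test the gas sensor head: lift the head with the bar grip out of its storage block, stand it in the narrow mouth on top of the test-gas dock with its two lugs in the two slots, push it down against the spring and twist it clockwise (seen from above) as far as it goes, about a quarter turn. The dock's valve springs shut when let go, so finish while still holding the head there, pushed home and fully turned. Leave the round-knobbed blanking plug in the block and everything else on the bench where it is, and keep the head upright.

Things in the scene. Friction and masses are not known exactly. Their poses are not given: they have to be found in the camera images.
- sensor_head: Gas sensor head, loose, 84 mm tall, 0.11 to 0.18 kg: grey drum 50 mm across with an upright black bar grip on top and a round steel foot below. Origin: centre of the foot's underside, z up; the drum spans 19 to 52 mm. Starts hanging upright by its drum in a hole of the block with 2 mm of play, at a yaw within 0.6 rad of the block's. A half turn about z makes the same fit.
- grip_bar (a point): Middle of the head's bar grip, 68 mm above the head's origin. The bar is 46 mm long along the head's x, 14 mm thick along its y and stands free from 52 to 84 mm above the head's origin; pinch it across its thickness, low on the bar.
- head_lugs (a point): On the axis of the head's foot, 7 mm above the head's origin, level with the middle of the two lugs. They stick out along the head's +x and -x (in line with the bar) to 19 mm from the axis, 8 mm wide, from 4 to 10 mm above the origin. The foot is 26 mm in diameter and 19 mm long, its lowest 3 mm bevelled.
- dock: Test-gas dock, fixed: grey base plate with a narrow column carrying a steel bayonet cup 54 mm across; behind it (+x) a lying gas canister, to the side (+y) a flow gauge whose needle turns with the valve, both lower than the cup's top. Origin: on the bench under the cup's centre, z up; the cup's two slots lie along the dock's +x and -x. Base: x -55 to +125 mm, y -75 to +75 mm.
- dock_mouth (a point): Centre of the cup's mouth in the plane of its top, 110 mm above the bench: a 30 mm bore in a flange 6 mm thick with two slots, 12 mm wide, reaching 21 mm from the axis. With bar and slots in line the head comes to rest on the spring pin with its origin 8 mm below this point, lugs 4 mm deep in the slots. Push it 9 to 10 mm further before turning; once turned, the lugs catch under the flange.
- pin (a joint): Spring pin under the mouth, m: 0 up, 0.010 pressed to its stop. Pushes up with 4 N at 0 and 10 N at 0.010. With the turned head sprung up against the flange it reads about 0.008.
- valve (a joint): Valve ring in the cup, rad: 0 shut, 1.25 at its stop (fully open). After about 0.2 rad (0.1 to 0.3) of free turn the lugs of a pushed-down head drive it clockwise as seen from above; its spring turns it back with 0.12 N m at 0 and 0.23 N m at the stop, and so turns the head back, and may lift it out, if it is let go.
- block: Storage block, white, fixed, 78 x 164 x 28 mm, with two upright round holes of 42 mm, 40 mm to either side of its centre along its y. Origin: centre of its underside. Sensor head and blanking plug hang in the holes by their drums, either way round.
- blank_plug: Blanking plug of the dock, loose: the same foot, but a low disc with a round ribbed knob instead of the bar grip, 49 mm tall, in the other hole, its top 30 mm above the block. Origin: centre of the foot's underside. Stays there.
- weigh_boat: White square weighing boat, 79 x 79 x 12 mm, on the bench. Origin: centre of its underside.
- tweezers: Steel tweezers lying on the bench, 124 x 24 x 9 mm. Origin: centre of the underside.
- vial_2: Small screw vial, 30 mm in diameter, 58 mm tall, on the bench between block and dock. Origin: centre of its underside.
- beaker_1: Empty glass beaker, 68 mm wide, 75 mm tall, at the front left. Origin: centre of its underside.
- marker: White marker pen, 134 mm long, lying in front of the sink. Origin: centre of its underside.
Things that resemble listed ones, but are neither listed nor needed, are in the scene too. What is shaped like the sensor_head but pink is not meant.

How it is judged:
By the outcome, as a careful person would: the job done as asked, in the order asked, and still so for the second after the job is handed in, while the arm keeps its last pose, push and grip.
It also fails if it takes over 42 s, if anything falls off the work surface, if the arm or the gripper's body presses on something with over 40 N, if the wrist force passes 120 N, or if a joint passes its speed limit or range.

## Working session

There is one attempt and no reset: what is moved stays moved. The work goes in short steps, Python scripts to look and compute and a shell command to move; the robot and the scene stay as the last step left them, time stands still between calls to the robot, and variables do not carry over. Pictures are saved under pics/ and viewed, at most 10 in all, crops included, and the job is handed in when it is done.

```bash
ls; mkdir -p pics; python3 - <<'E'
from station import monitor, capture, env, trace, tip_of
import cv2
s=monitor.state(); print(s)
for n in ["scene","top"]:
    p=capture(n); cv2.imwrite(f"pics/{n}0.png",p["frame"][:,:,::-1])
    print(n,p["T"].round(3).tolist(),p["fx"],p["dist"])
    for t in ["sensor_head","grip_bar","head_lugs","dock","dock_mouth","block","blank_plug","vial_2"]:
        print(t,[(r["location"],round(r["confidence"],2)) for r in tip_of(p,t)][:3])
E
```

```text
pics
{'time_s': 0.0, 'joint_pos': array([ 1.05022042,  0.62936202,  0.03845751,  1.51835869, -0.02699723,
        0.99631904, -0.02000229]), 'qvel': array([-6.24455761e-04, -1.25728330e-03, -1.99814350e-04, -1.43489470e-05,
       -8.97819769e-04,  2.40076645e-04,  7.35574934e-04]), 'tau': array([ 7.93538456e-04, -5.63397360e+01,  1.22667555e+00, -1.93443775e+01,
        1.10994812e-02,  1.04885155e-02, -1.26559030e-05]), 'position': array([ 0.28528247, -0.58340326,  0.25538202]), 'ee_rot': array([ 9.74259591e-01,  2.25426972e-01, -2.35729334e-04, -9.35052586e-04]), 'wrist_force': array([ 0.71962881, -0.42307611,  0.34907022]), 'moment': array([ 0.04617869, -0.0219251 ,  0.03971278]), 'finger_force': 0.0, 'opening': 0.9987386783228795}
scene [[-0.603, -0.536, 0.591, 1.106], [0.798, -0.415, 0.437, 0.426], [0.011, 0.735, 0.678, 0.758], [0.0, 0.0, 0.0, 1.0]] 415.03604364874866 [-0.07914502  0.          0.          0.          0.        ]
sensor_head [([0.546, 0.0384, -0.0032], 0.91), ([0.5255, -0.0659, 0.0092], 0.72)]
grip_bar [([0.543, 0.037, 0.0676], 0.93), ([0.5266, -0.0652, 0.0788],
[... 432 characters left out ...]
003], [0.006, 0.216, 0.976, 1.403], [0.0, 0.0, 0.0, 1.0]] 479.04979957084316 [-0.07819002  0.          0.          0.          0.        ]
sensor_head [([0.5438, 0.042, -0.0029], 0.83), ([0.5279, -0.0656, 0.0077], 0.55)]
grip_bar [([0.527, -0.0673, 0.0718], 0.71), ([0.5477, 0.0368, 0.068], 0.61)]
head_lugs [([0.5418, 0.0357, 0.0023], 0.69), ([0.5261, -0.0655, 0.0171], 0.65)]
dock [([0.6094, 0.1978, -0.0005], 0.95)]
dock_mouth [([0.6082, 0.2017, 0.1118], 0.85)]
block [([0.5198, -0.1015, -0.0014], 0.83), ([0.5283, -0.0696, 0.0734], 0.65)]
blank_plug [([0.5203, -0.149, 0.0073], 0.74), ([0.6063, 0.1998, 0.1118], 0.64)]
vial_2 [([0.6368, -0.0385, -0.0071], 0.54), ([0.529, -0.0659, 0.0051], 0.24)]
```

View pics/scene0.png

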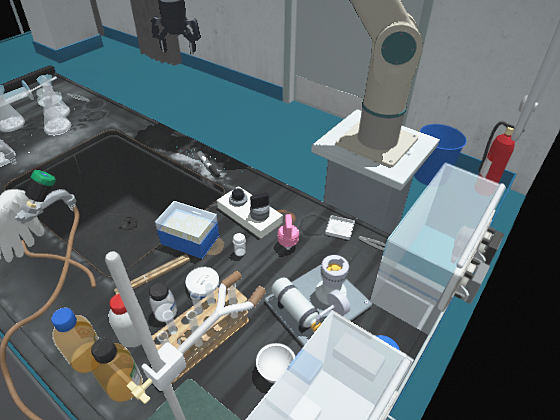

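View pics/top0.png

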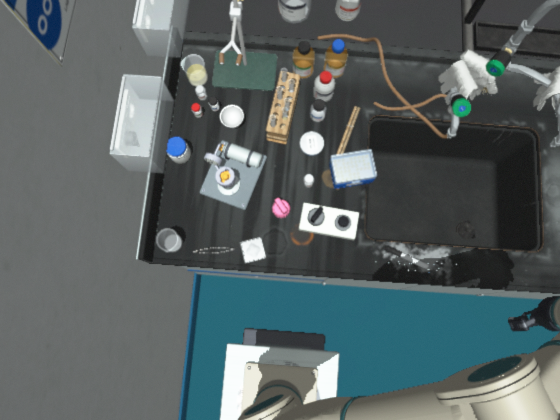

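Scene: the wanted head (black bar) is in the white block at about (315,215) in top, the pink decoy is at (281,208), and the plug is at (343,222). The dock cup is at (227,176). I'll move over the block to look with the wrist camera.

```bash
python3 -m inch '[{"tx":20,"ty":43,"tz":5},{"tx":40,"ty":86,"tz":10},{"tx":60,"ty":129,"tz":15},{"tx":80,"ty":172,"tz":20},{"tx":100,"ty":215,"tz":20},{"tx":120,"ty":258,"tz":20},{"tx":140,"ty":301,"tz":20},{"tx":160,"ty":344,"tz":20},{"tx":180,"ty":387,"tz":20},{"tx":200,"ty":430,"tz":20}]'
python3 - <<'E'
from station import monitor, capture, env, trace, tip_of
import cv2
from scipy.spatial.transform import Rotation as R
s=monitor.state(); print(s["position"],R.from_quat(s["ee_rot"]).as_matrix().round(3).tolist(),s["joint_pos"].round(2))
p=capture("wrist"); cv2.imwrite("pics/w1.png",p["frame"][:,:,::-1]); print(p["T"].round(3).tolist(),p["fx"],p["cx"],p["cy"],p["dist"])
for t in ["grip_bar","head_lugs","blank_plug","block"]:
    print(t,[(r["location"],round(r["confidence"],2)) for r in tip_of(p,t)][:3])
E
```

```text
[ 0.2855382  -0.58394819  0.25633949] [[0.898, 0.439, 0.0], [0.439, -0.898, -0.0], [0.0, 0.0, -1.0]] [ 1.05  0.63  0.04  1.52 -0.03  1.   -0.02]
[[0.439, 0.853, 0.282, 0.358], [-0.899, 0.417, 0.138, -0.549], [-0.0, -0.314, 0.949, 0.373], [0.0, 0.0, 0.0, 1.0]] 295.2607794598133 278.03791514675845 202.37837298449364 [-0.02711042  0.          0.          0.          0.        ]
grip_bar []
head_lugs []
blank_plug []
block []validation failed for argument at $[0]...
```

View pics/w1.png

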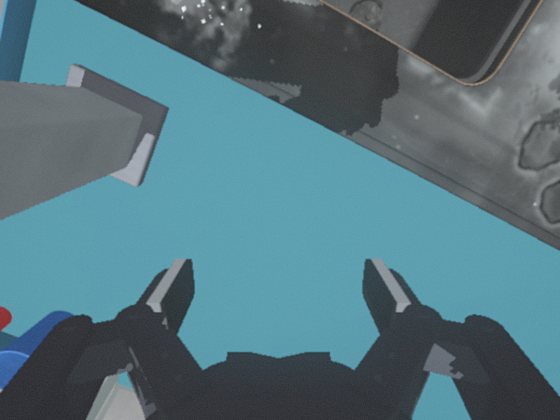

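The move was refused, probably because every row needs all five keys, so the picture only shows the start pose. I'll retry with full rows.

```bash
python3 -m inch '[{"tx":20,"ty":43,"tz":5,"spin":0,"hand":85},{"tx":40,"ty":86,"tz":10,"spin":0,"hand":85},{"tx":60,"ty":129,"tz":15,"spin":0,"hand":85},{"tx":80,"ty":172,"tz":20,"spin":0,"hand":85},{"tx":100,"ty":215,"tz":20,"spin":0,"hand":85},{"tx":120,"ty":258,"tz":20,"spin":0,"hand":85},{"tx":140,"ty":301,"tz":20,"spin":0,"hand":85},{"tx":160,"ty":344,"tz":20,"spin":0,"hand":85},{"tx":180,"ty":387,"tz":20,"spin":0,"hand":85},{"tx":200,"ty":430,"tz":20,"spin":0,"hand":85}]' && cat > look.py <<'E'
from station import monitor, capture, env, trace, tip_of
import cv2, sys
from scipy.spatial.transform import Rotation as R
def look(name,things,cams=("wrist",)):
    s=monitor.state(); print(s["time_s"],s["position"].round(4),"yaw",R.from_quat(s["ee_rot"]).as_matrix()[:2,0].round(4),s["joint_pos"].round(2),s["wrist_force"].round(1),round(s["opening"],3))
    for c in cams:
        p=capture(c); cv2.imwrite(f"pics/{name}_{c}.png",p["frame"][:,:,::-1])
        for t in things: print(c,t,[(r["location"],round(r["confidence"],2)) for r in tip_of(p,t)][:3])
    return p
if __name__=="__main__": look(sys.argv[1],sys.argv[2].split(","))
E
python3 look.py a grip_bar,head_lugs,blank_plug,block
```

```text
time_s: 2.15
position: [0.4862, -0.1522, 0.2767]
ee_rot: [0.974, 0.225, 0.0, 0.0]
wrist_force: [1.4, -1.2, -0.6]
opening: 0.994
finger_force: 0.0
2.15 [ 0.4862 -0.1522  0.2767] yaw [0.8984 0.4391] [ 0.25  0.4  -0.01  1.88  0.    0.86 -0.87] [ 1.4 -1.2 -0.6] 0.994
wrist grip_bar [([0.5288, -0.0654, 0.0773], 0.9), ([0.5424, 0.0355, 0.0672], 0.68), ([0.4211, 0.115, 0.0034], 0.25)]
wrist head_lugs [([0.5279, -0.0702, 0.0196], 0.82), ([0.5464, 0.0352, 0.0077], 0.78)]
wrist blank_plug [([0.5199, -0.1456, 0.0109], 0.66)]
wrist block [([0.5198, -0.1038, 0.0009], 0.75)]
```

View pics/a_wrist.png

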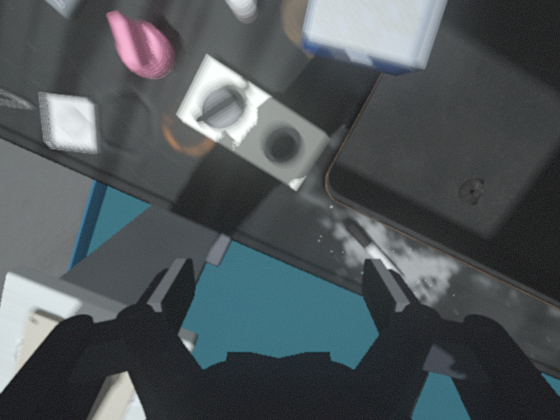

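The wrist view shows the black bar from (200,120) to (243,92), so its yaw is about -32°. The pink decoy is at (145,45) and the plug at (282,145). I'll turn the tool +122°, which leaves wrist range for the clockwise twist, and hover over the bar.

```bash
python3 -m inch '[{"tx":5,"ty":10,"tz":0,"spin":8,"hand":85},{"tx":10,"ty":20,"tz":0,"spin":16,"hand":70},{"tx":15,"ty":30,"tz":-10,"spin":24,"hand":55},{"tx":20,"ty":40,"tz":-20,"spin":32,"hand":45},{"tx":25,"ty":50,"tz":-30,"spin":40,"hand":45},{"tx":30,"ty":60,"tz":-40,"spin":48,"hand":45},{"tx":35,"ty":70,"tz":-50,"spin":56,"hand":45},{"tx":40,"ty":80,"tz":-60,"spin":64,"hand":45},{"tx":42,"ty":86,"tz":-70,"spin":72,"hand":45},{"tx":42,"ty":86,"tz":-70,"spin":80,"hand":45}]' && python3 -m inch '[{"tx":0,"ty":0,"tz":0,"spin":8,"hand":45},{"tx":0,"ty":0,"tz":0,"spin":16,"hand":45},{"tx":0,"ty":0,"tz":0,"spin":24,"hand":45},{"tx":0,"ty":0,"tz":0,"spin":32,"hand":45},{"tx":0,"ty":0,"tz":0,"spin":38,"hand":45},{"tx":0,"ty":0,"tz":0,"spin":42,"hand":45},{"tx":0,"ty":0,"tz":0,"spin":42,"hand":45},{"tx":0,"ty":0,"tz":0,"spin":42,"hand":45},{"tx":0,"ty":0,"tz":0,"spin":42,"hand":45},{"tx":0,"ty":0,"tz":0,"spin":42,"hand":45}]' && python3 look.py b grip_bar,head_lugs,blank_plug
```

```text
time_s: 3.4
position: [0.5267, -0.0693, 0.205]
ee_rot: [0.6, 0.8, -0.001, -0.001]
wrist_force: [0.2, -0.5, 0.3]
opening: 0.527
finger_force: 0.0
time_s: 4.4
position: [0.5275, -0.0683, 0.2064]
ee_rot: [0.276, 0.961, -0.0, 0.0]
wrist_force: [-0.2, 0.5, -0.0]
opening: 0.533
finger_force: 0.0
4.4 [ 0.5275 -0.0683  0.2064] yaw [-0.8479  0.5301] [ 0.46  0.58 -0.58  1.89  0.44  0.8   0.66] [-0.2  0.5 -0. ] 0.533
wrist grip_bar [([0.5252, -0.0677, 0.0777], 0.87), ([0.5413, 0.0333, 0.0681], 0.76)]
wrist head_lugs [([0.5474, 0.0364, 0.0048], 0.55), ([0.5262, -0.065, 0.0033], 0.55)]
wrist blank_plug [([0.5185, -0.1473, 0.0131], 0.9)]
```

View pics/b_wrist.png

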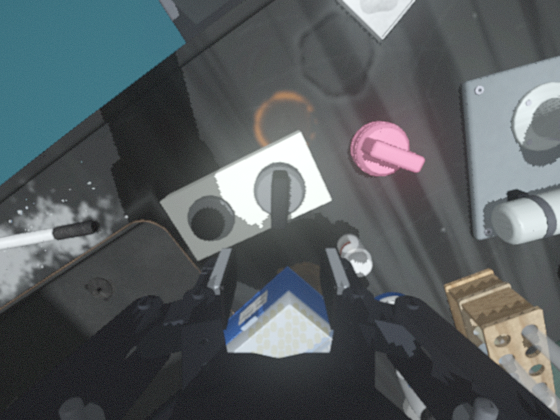

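The bar runs nearly vertically in the picture, from about (281,170) to (279,228), already in line with the fingers. I'll refine from an enlarged crop.

```bash
python3 -c "
import cv2
f=cv2.imread('pics/b_wrist.png'); c=f[145:255,225:335]
cv2.imwrite('pics/bc.png',cv2.resize(cv2.convertScaleAbs(c,alpha=1.6),None,fx=5.4,fy=5.4,interpolation=cv2.INTER_CUBIC))"
```

```text
(no output)
```

View pics/bc.png

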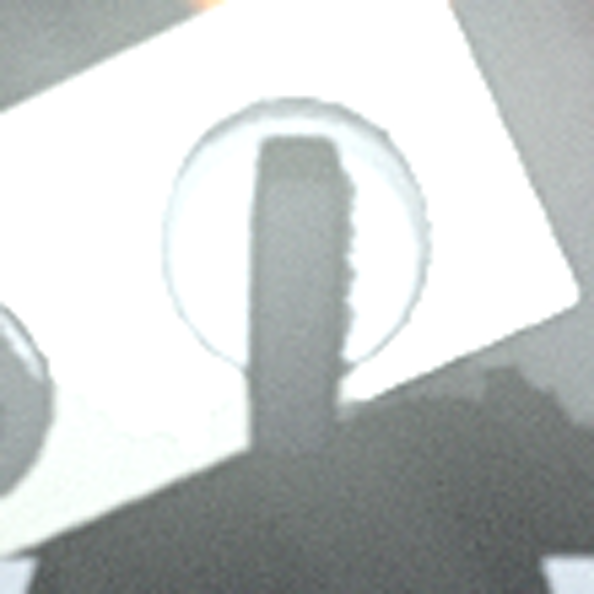

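```bash
cat > bp.py <<'E'
import numpy as np, cv2
def bp(p,uv,z):
    K=np.array([[p["fx"],0,p["cx"]],[0,p["fy"],p["cy"]],[0,0,1]])
    n=cv2.undistortPoints(np.array(uv,float).reshape(-1,1,2),K,np.array(p["dist"],float)).reshape(-1,2)
    T=np.array(p["T"]); d=np.c_[n[:,0],-n[:,1],-np.ones(len(n))]@T[:3,:3].T
    return T[:3,3]+d*((z-T[2,3])/d[:,2])[:,None]
E
python3 - <<'E'
from station import capture, trace
from bp import bp
import numpy as np, cv2
p=capture("wrist")
uv=[(225+a/5.4-.4,145+b/5.4-.4) for a,b in [(252,180),(338,180),(252,450),(335,450)]]
P=bp(p,uv,.093); print(P.round(4))
print("width",np.linalg.norm(P[0]-P[1]),"len",np.linalg.norm(P[0]-P[2]),"c",P.mean(0))
for a,b in((2,0),(3,1)): print(np.degrees(np.arctan2(*(P[b]-P[a])[[1,0]])))
# drum circle centre at z=.061
C=bp(p,[(225+297/5.4-.4,145+240/5.4-.4)],.061); print("drum",C)
g=p["frame"].mean(2); 
for y in range(150,232,4): print(y,g[y,264:296].astype(int).tolist())
E
```

```text
[[ 0.5033 -0.0591  0.093 ]
 [ 0.51   -0.0483  0.093 ]
 [ 0.5398 -0.0822  0.093 ]
 [ 0.5466 -0.0712  0.093 ]]
width 0.012703283589195796 len 0.04325499737666138 c [ 0.52491295 -0.06521324  0.093     ]
147.61274712743688
147.96417740670887
drum [[ 0.52233605 -0.06290934  0.061     ]]
150 [243, 253, 255, 255, 255, 255, 254, 254, 254, 254, 254, 254, 254, 254, 254, 255, 254, 254, 254, 254, 254, 254, 254, 254, 254, 254, 255, 254, 254, 254, 254, 255]
154 [254, 254, 254, 254, 254, 254, 254, 254, 254, 254, 254, 254, 254, 254, 254, 254, 255, 254, 254, 254, 254, 254, 254, 254, 254, 254, 254, 254, 254, 254, 254, 254]
158 [254, 255, 254, 254, 254, 254, 254, 254, 254, 254, 254, 254, 254, 254, 254, 254, 254, 254, 254, 254, 255, 255, 254, 254, 254, 254, 255, 254, 254, 254, 254, 254]
162 [254, 254, 255, 255, 255, 254, 250, 247, 239, 222, 209, 203, 195, 186, 177, 174, 177, 190, 193, 193, 214, 238, 248, 251, 253, 255, 255, 255, 254, 254, 254, 255]
166 [234, 197, 158, 140, 126, 127, 129, 132, 136, 136, 139, 140, 139, 139, 139, 139, 140, 137, 137, 139, 136, 133, 129, 124, 122, 120, 127, 147, 175, 210, 23
[... 1820 characters left out ...]
54, 250, 228, 181, 137, 111, 96, 96, 97, 99, 98, 98, 96, 96, 96, 96, 98, 91, 95, 93, 90, 91, 100, 118, 153, 205, 241, 253, 254, 253, 253]
218 [244, 249, 249, 225, 176, 144, 114, 89, 89, 97, 97, 94, 96, 93, 95, 97, 91, 92, 94, 92, 89, 87, 99, 134, 155, 156, 165, 185, 186, 156, 119, 92]
222 [157, 160, 159, 158, 160, 159, 140, 97, 88, 92, 93, 89, 94, 90, 89, 89, 92, 90, 91, 91, 88, 86, 82, 88, 85, 89, 86, 87, 82, 83, 80, 81]
226 [156, 159, 161, 161, 161, 158, 138, 97, 86, 87, 91, 89, 84, 89, 86, 91, 88, 84, 87, 86, 85, 83, 79, 82, 79, 77, 78, 82, 81, 83, 78, 78]
230 [136, 113, 94, 85, 75, 80, 80, 80, 84, 79, 83, 78, 81, 80, 79, 82, 82, 77, 84, 81, 78, 83, 82, 78, 81, 78, 76, 80, 80, 79, 78, 79]
```

```bash
python3 -m inch '[{"tx":-2,"ty":2,"tz":-30,"spin":0,"hand":45},{"tx":-2,"ty":2,"tz":-60,"spin":0,"hand":45},{"tx":-2,"ty":2,"tz":-85,"spin":0,"hand":45},{"tx":-2,"ty":2,"tz":-105,"spin":0,"hand":45},{"tx":-2,"ty":2,"tz":-115,"spin":0,"hand":45},{"tx":-2,"ty":2,"tz":-116,"spin":0,"hand":45},{"tx":-2,"ty":2,"tz":-116,"spin":0,"hand":30},{"tx":-2,"ty":2,"tz":-116,"spin":0,"hand":15},{"tx":-2,"ty":2,"tz":-116,"spin":0,"hand":0},{"tx":-2,"ty":2,"tz":-116,"spin":0,"hand":0}]' && python3 -m inch '[{"tx":0,"ty":0,"tz":0,"spin":0,"hand":0},{"tx":0,"ty":0,"tz":0,"spin":0,"hand":0},{"tx":0,"ty":0,"tz":0,"spin":0,"hand":0},{"tx":0,"ty":0,"tz":0,"spin":0,"hand":0},{"tx":0,"ty":0,"tz":0,"spin":0,"hand":0},{"tx":0,"ty":0,"tz":5,"spin":0,"hand":0},{"tx":0,"ty":0,"tz":15,"spin":0,"hand":0},{"tx":0,"ty":0,"tz":30,"spin":0,"hand":0},{"tx":0,"ty":0,"tz":60,"spin":0,"hand":0},{"tx":0,"ty":0,"tz":90,"spin":0,"hand":0}]'
```

```text
time_s: 5.65
position: [0.5264, -0.0659, 0.0914]
ee_rot: [0.275, 0.961, 0.0, 0.001]
wrist_force: [-0.2, -0.5, 5.4]
opening: 0.149
finger_force: 60.6
time_s: 6.65
position: [0.5249, -0.0659, 0.1814]
ee_rot: [0.275, 0.961, -0.0, -0.001]
wrist_force: [0.4, -0.4, -1.1]
opening: 0.152
finger_force: 59.7
```

```bash
python3 -m inch '[{"tx":0,"ty":5,"tz":30,"spin":0,"hand":0},{"tx":20,"ty":35,"tz":55,"spin":0,"hand":0},{"tx":40,"ty":65,"tz":60,"spin":2,"hand":0},{"tx":65,"ty":100,"tz":60,"spin":4,"hand":0},{"tx":90,"ty":135,"tz":60,"spin":6,"hand":0},{"tx":110,"ty":170,"tz":60,"spin":7,"hand":0},{"tx":130,"ty":200,"tz":60,"spin":7,"hand":0},{"tx":145,"ty":222,"tz":60,"spin":7,"hand":0},{"tx":153,"ty":234,"tz":60,"spin":7,"hand":0},{"tx":153,"ty":234,"tz":60,"spin":7,"hand":0}]' && python3 look.py c dock_mouth,dock,grip_bar,head_lugs
```

```text
time_s: 7.65
position: [0.6783, 0.171, 0.2403]
ee_rot: [0.214, 0.977, 0.001, -0.001]
wrist_force: [0.4, -0.1, -1.0]
opening: 0.155
finger_force: 59.7
7.65 [0.6783 0.171  0.2403] yaw [-0.908   0.4189] [ 0.02  0.78 -0.6   1.37  0.45  1.13  0.51] [ 0.4 -0.1 -1. ] 0.155
wrist dock_mouth [([0.6157, 0.2001, 0.1091], 0.71), ([0.6126, 0.2011, 0.0023], 0.44)]
wrist dock [([0.6127, 0.1999, 0.0013], 0.61)]
wrist grip_bar [([0.6789, 0.1706, 0.2275], 0.92), ([0.5434, 0.0363, 0.0663], 0.87)]
wrist head_lugs [([0.545, 0.0362, 0.0062], 0.73)]
```

View pics/c_wrist.png

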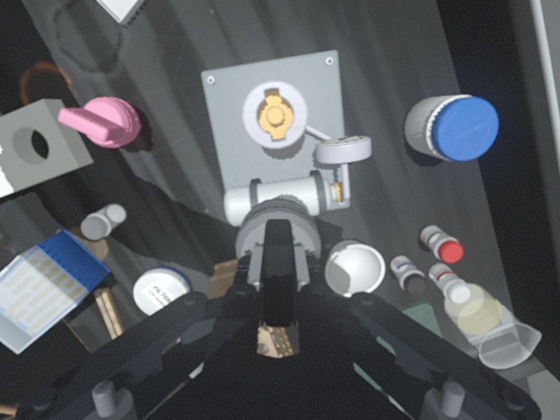

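The cup's mouth shows orange at about (275,114), its slots nearly vertical in the picture. I'll segment it to get the centre and slot axis.

```bash
python3 - <<'E'
from station import capture
from bp import bp
import numpy as np, cv2
p=capture("wrist"); f=p["frame"]
hsv=cv2.cvtColor(f[:,:,::-1].copy(),cv2.COLOR_BGR2HSV)
w=np.zeros(f.shape[:2],bool); w[75:155,235:315]=1
m=w&(hsv[...,1]>80)&(hsv[...,0]>8)&(hsv[...,0]<35)
v,u=np.nonzero(m); P=bp(p,np.c_[u,v],.110)[:,:2]
print(len(u),u.min(),u.max(),v.min(),v.max())
c=cv2.minAreaRect(P.astype(np.float32)*1000); print("rect",c)
r=np.linalg.norm(P-P.mean(0),axis=1); print("mean",P.mean(0))
for c0 in [np.array(c[0])/1000]:
    d=P-c0; r=np.linalg.norm(d,axis=1); a=np.degrees(np.arctan2(d[:,1],d[:,0]))
    for s in range(-180,180,10):
        q=r[(a>=s)&(a<s+10)]; print(s,round(q.max()*1000,1) if len(q) else None,end='; ')
# cup outer circle
cr=f[60:170,220:330]; cv2.imwrite("pics/cc.png",cv2.resize(cr[:,:,::-1],None,fx=5.4,fy=5.4,interpolation=cv2.INTER_CUBIC))
E
```

```text
1103 264 298 88 135
rect ((611.17041015625, 199.65782165527344), (34.43403625488281, 27.300594329833984), 16.653270721435547)
mean [0.61125875 0.19989477]
-180 15.6; -170 13.3; -160 13.5; -150 13.3; -140 13.2; -130 13.4; -120 13.3; -110 12.8; -100 13.9; -90 13.5; -80 13.7; -70 13.6; -60 13.7; -50 13.7; -40 17.8; -30 17.8; -20 18.1; -10 18.3; 0 17.9; 10 13.5; 20 13.6; 30 14.1; 40 14.2; 50 14.2; 60 14.0; 70 14.0; 80 14.0; 90 13.5; 100 13.7; 110 13.7; 120 13.5; 130 14.2; 140 18.6; 150 18.5; 160 18.1; 170 18.3;
```

View pics/cc.png

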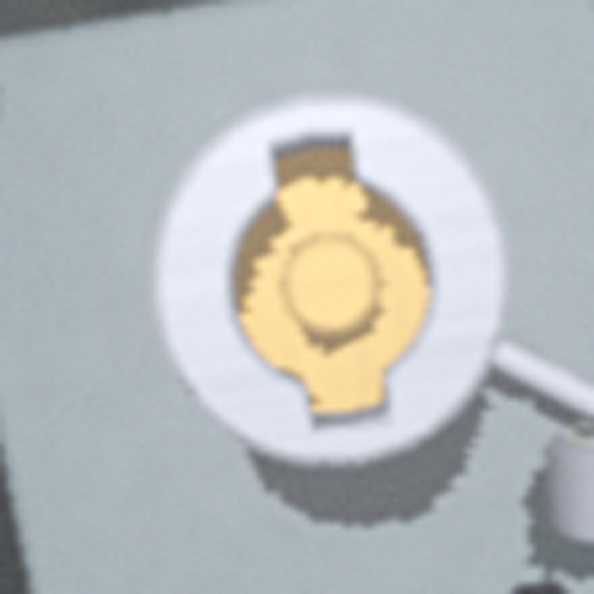

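```bash
python3 - <<'E'
from station import capture
from bp import bp
import numpy as np
p=capture("wrist")
q=[(272,148),(350,135),(312,424),(388,407),(230,280),(433,280),(331,97),(331,463),(157,280),(505,280)]
P=bp(p,[(220+a/5.4-.4,60+b/5.4-.4) for a,b in q],.110)[:,:2]
print(P[:4].mean(0),"len",np.linalg.norm(P[:2].mean(0)-P[2:4].mean(0)),"w",np.linalg.norm(P[0]-P[1]),np.linalg.norm(P[2]-P[3]))
for a,b in((0,2),(1,3)): print("slot deg",np.degrees(np.arctan2(*(P[a]-P[b])[[1,0]])))
print("perp", [np.degrees(np.arctan2(*(P[a]-P[b])[[1,0]]))-90 for a,b in((0,1),(2,3))])
print("outer",P[6:].mean(0),np.linalg.norm(P[6]-P[7]),np.linalg.norm(P[8]-P[9]), "bore",np.linalg.norm(P[4]-P[5]))
E
```

```text
[0.61087415 0.20030364] len 0.039499906038603066 w 0.011431018474009194 0.011818355701408014
slot deg 163.26156031619624
slot deg 163.78480806296477
perp [np.float64(-196.17160641722035), np.float64(-192.61981222490994)]
outer [0.61101742 0.20024938] 0.05223020169248567 0.0516375909296679 bore 0.030116030730020255
```

```bash
python3 -m inch '[{"tx":-20,"ty":9,"tz":0,"spin":4,"hand":0},{"tx":-45,"ty":19,"tz":0,"spin":8,"hand":0},{"tx":-60,"ty":26,"tz":0,"spin":9,"hand":0},{"tx":-67,"ty":29,"tz":0,"spin":9,"hand":0},{"tx":-67,"ty":29,"tz":-15,"spin":9,"hand":0},{"tx":-67,"ty":29,"tz":-30,"spin":9,"hand":0},{"tx":-67,"ty":29,"tz":-38,"spin":9,"hand":0},{"tx":-67,"ty":29,"tz":-40,"spin":9,"hand":0},{"tx":-67,"ty":29,"tz":-40,"spin":9,"hand":0},{"tx":-67,"ty":29,"tz":-40,"spin":9,"hand":0}]' && python3 look.py d dock_mouth,head_lugs,grip_bar
```

```text
time_s: 9.0
position: [0.612, 0.1972, 0.2004]
ee_rot: [0.139, 0.99, 0.0, 0.0]
wrist_force: [-0.7, 0.3, -0.7]
opening: 0.152
finger_force: 59.7
9.0 [0.612  0.1972 0.2004] yaw [-0.9614  0.275 ] [ 0.    0.75 -0.62  1.58  0.5   0.97  0.51] [-0.7  0.3 -0.7] 0.152
wrist dock_mouth []
wrist head_lugs [([0.5448, 0.0389, 0.0029], 0.75)]
wrist grip_bar [([0.6094, 0.1994, 0.1852], 0.88), ([0.54, 0.0355, 0.0676], 0.73)]
```

```bash
python3 -c "
from station import monitor,capture
for i in range(5):
    capture('scene'); print(monitor.state()['position'].round(4))"
python3 -m inch '[{"tx":0,"ty":1,"tz":-2,"spin":0,"hand":0},{"tx":0,"ty":1,"tz":-4,"spin":0,"hand":0},{"tx":0,"ty":1,"tz":-6,"spin":0,"hand":0},{"tx":0,"ty":1,"tz":-8,"spin":0,"hand":0},{"tx":0,"ty":1,"tz":-10,"spin":0,"hand":0},{"tx":0,"ty":1,"tz":-11,"spin":0,"hand":0},{"tx":0,"ty":1,"tz":-12,"spin":0,"hand":0},{"tx":0,"ty":1,"tz":-13,"spin":0,"hand":0},{"tx":0,"ty":1,"tz":-13,"spin":0,"hand":0},{"tx":0,"ty":1,"tz":-13,"spin":0,"hand":0}]'
```

```text
[0.6118 0.1972 0.2008]
[0.6117 0.1971 0.2007]
[0.6117 0.1971 0.2006]
[0.6116 0.1971 0.2005]
[0.6116 0.1971 0.2005]
time_s: 10.45
position: [0.6116, 0.1981, 0.1873]
ee_rot: [0.139, 0.99, 0.0, -0.0]
wrist_force: [-0.1, 1.0, -1.2]
opening: 0.152
finger_force: 59.7
```

```bash
python3 -m inch '[{"tx":0,"ty":1,"tz":0,"spin":0,"hand":0},{"tx":0,"ty":1,"tz":-1,"spin":0,"hand":0},{"tx":0,"ty":1,"tz":-2,"spin":0,"hand":0},{"tx":0,"ty":1,"tz":-3,"spin":0,"hand":0},{"tx":0,"ty":1,"tz":-4,"spin":0,"hand":0},{"tx":0,"ty":1,"tz":-5,"spin":0,"hand":0},{"tx":0,"ty":1,"tz":-6,"spin":0,"hand":0},{"tx":0,"ty":1,"tz":-6,"spin":0,"hand":0},{"tx":0,"ty":1,"tz":-6,"spin":0,"hand":0},{"tx":0,"ty":1,"tz":-6,"spin":0,"hand":0}]';python3 -c "
from station import monitor
s=monitor.state();print(s['moment'],s['wrist_force'],s['position'])"
```

```text
time_s: 11.45
position: [0.6116, 0.199, 0.1815]
ee_rot: [0.139, 0.99, -0.0, 0.0]
wrist_force: [-1.1, -1.4, 5.1]
opening: 0.149
finger_force: 60.5
[-0.24324219  0.34415425 -0.03402732] [-1.10040861 -1.40267582  5.05774601] [0.61163444 0.19902197 0.18148499]
```

```bash
python3 -m inch '[{"tx":0,"ty":0,"tz":-1,"spin":0,"hand":0},{"tx":0,"ty":0,"tz":-2,"spin":0,"hand":0},{"tx":0,"ty":0,"tz":-3,"spin":0,"hand":0},{"tx":0,"ty":0,"tz":-4,"spin":0,"hand":0},{"tx":0,"ty":0,"tz":-5,"spin":0,"hand":0},{"tx":0,"ty":0,"tz":-6,"spin":0,"hand":0},{"tx":0,"ty":0,"tz":-7,"spin":0,"hand":0},{"tx":0,"ty":0,"tz":-7,"spin":0,"hand":0},{"tx":0,"ty":0,"tz":-7,"spin":0,"hand":0},{"tx":0,"ty":0,"tz":-7,"spin":0,"hand":0}]';python3 -c "
from station import monitor
s=monitor.state();print(s['moment'],s['wrist_force'],s['position'])"
```

```text
time_s: 12.45
position: [0.6117, 0.1991, 0.1749]
ee_rot: [0.139, 0.99, -0.0, 0.0]
wrist_force: [-2.4, -1.6, 8.5]
opening: 0.15
finger_force: 61.1
[-0.4355594   0.57284948  0.01020908] [-2.42927157 -1.64694383  8.50696347] [0.61168682 0.19905458 0.17491958]
```

```bash
python3 -m inch '[{"tx":0,"ty":0,"tz":-1,"spin":0,"hand":0},{"tx":0,"ty":0,"tz":-1.5,"spin":0,"hand":0},{"tx":0,"ty":0,"tz":-1.5,"spin":-3,"hand":0},{"tx":0,"ty":0,"tz":-1.5,"spin":-6,"hand":0},{"tx":0,"ty":0,"tz":-1.5,"spin":-9,"hand":0},{"tx":0,"ty":0,"tz":-1.5,"spin":-12,"hand":0},{"tx":0,"ty":0,"tz":-1.5,"spin":-15,"hand":0},{"tx":0,"ty":0,"tz":-1.5,"spin":-18,"hand":0},{"tx":0,"ty":0,"tz":-1.5,"spin":-20,"hand":0},{"tx":0,"ty":0,"tz":-1.5,"spin":-20,"hand":0}]';python3 -c "
from station import monitor
s=monitor.state();print(s['moment'],s['wrist_force'],s['position'])"
```

```text
time_s: 13.45
position: [0.6122, 0.1995, 0.1744]
ee_rot: [0.309, 0.951, 0.001, 0.001]
wrist_force: [-2.6, -1.7, 11.0]
opening: 0.149
finger_force: 61.5
[-0.4497595   0.56411078  0.13155634] [-2.61361402 -1.71131114 11.03252391] [0.61224549 0.19950726 0.17437387]
```

```bash
python3 -m inch '[{"tx":0,"ty":0,"tz":0,"spin":-6,"hand":0},{"tx":0,"ty":0,"tz":0,"spin":-12,"hand":0},{"tx":0,"ty":0,"tz":0,"spin":-18,"hand":0},{"tx":0,"ty":0,"tz":0,"spin":-24,"hand":0},{"tx":0,"ty":0,"tz":0,"spin":-30,"hand":0},{"tx":0,"ty":0,"tz":0,"spin":-36,"hand":0},{"tx":0,"ty":0,"tz":0,"spin":-42,"hand":0},{"tx":0,"ty":0,"tz":0,"spin":-48,"hand":0},{"tx":0,"ty":0,"tz":0,"spin":-50,"hand":0},{"tx":0,"ty":0,"tz":0,"spin":-50,"hand":0}]';python3 -c "
from station import monitor
s=monitor.state();print(s['moment'],s['wrist_force'],s['position'],s['joint_pos'].round(2))"
```

```text
time_s: 14.45
position: [0.6117, 0.1992, 0.1744]
ee_rot: [0.682, 0.732, 0.0, 0.001]
wrist_force: [-3.0, -1.6, 13.1]
opening: 0.154
finger_force: 61.7
[-0.55080242  0.92667227  0.26088238] [-2.95789568 -1.61056476 13.09359676] [0.61174875 0.19917871 0.17435906] [-0.2   0.72 -0.28  1.61  0.25  0.84 -0.5 ]
```

```bash
python3 -m inch '[{"tx":0,"ty":0,"tz":0,"spin":-2,"hand":0},{"tx":0,"ty":0,"tz":0,"spin":-4,"hand":0},{"tx":0,"ty":0,"tz":0,"spin":-6,"hand":0},{"tx":0,"ty":0,"tz":0,"spin":-8,"hand":0},{"tx":0,"ty":0,"tz":0,"spin":-9,"hand":0},{"tx":0,"ty":0,"tz":0,"spin":-10,"hand":0},{"tx":0,"ty":0,"tz":0,"spin":-11,"hand":0},{"tx":0,"ty":0,"tz":0,"spin":-12,"hand":0},{"tx":0,"ty":0,"tz":0,"spin":-12,"hand":0},{"tx":0,"ty":0,"tz":0,"spin":-12,"hand":0}]';python3 -c "
from station import monitor
s=monitor.state();print(s['moment'],s['wrist_force'],s['position'],s['ee_rot'])"
```

```text
time_s: 15.45
position: [0.6116, 0.1991, 0.1743]
ee_rot: [0.754, 0.657, 0.0, 0.0]
wrist_force: [-3.4, -2.4, 14.3]
opening: 0.15
finger_force: 61.8
[-0.49912148  1.00663186  0.26849359] [-3.4215931 -2.3722937 14.3247825] [0.61160965 0.19914379 0.17434767] [7.54041652e-01 6.56826432e-01 2.37401329e-04 4.10577117e-04]
```

Turned 82° with no moment jump yet, so the stop isn't reached. I'll continue in small steps.

```bash
python3 -m inch '[{"tx":0,"ty":0,"tz":0,"spin":-1,"hand":0},{"tx":0,"ty":0,"tz":0,"spin":-2,"hand":0},{"tx":0,"ty":0,"tz":0,"spin":-3,"hand":0},{"tx":0,"ty":0,"tz":0,"spin":-4,"hand":0},{"tx":0,"ty":0,"tz":0,"spin":-5,"hand":0},{"tx":0,"ty":0,"tz":0,"spin":-5,"hand":0},{"tx":0,"ty":0,"tz":0,"spin":-5,"hand":0},{"tx":0,"ty":0,"tz":0,"spin":-5,"hand":0},{"tx":0,"ty":0,"tz":0,"spin":-5,"hand":0},{"tx":0,"ty":0,"tz":0,"spin":-5,"hand":0}]';python3 -c "
from station import monitor
s=monitor.state();print(s['moment'],s['wrist_force'],s['position'],s['ee_rot'])"
```

```text
time_s: 16.45
position: [0.6116, 0.1991, 0.1743]
ee_rot: [0.781, 0.624, 0.0, 0.001]
wrist_force: [-4.3, -3.1, 14.2]
opening: 0.156
finger_force: 63.0
[-0.55574191  1.05009582  1.05149277] [-4.26685584 -3.14499464 14.18386923] [0.61155705 0.19914194 0.17434877] [7.81072775e-01 6.24439605e-01 1.20408109e-04 6.97168986e-04]
```

The moment jumped to 1.05 N·m at about 87°, so it is at the stop. One check picture before handing in.

```bash
python3 - <<'E'
from look import *
p=look("e",["grip_bar"],("wrist","scene"))
f=p["frame"][170:370,220:420]; cv2.imwrite("pics/ec.png",cv2.resize(f[:,:,::-1],None,fx=3,fy=3,interpolation=cv2.INTER_CUBIC))
print(monitor.state()["moment"])
E
```

```text
16.45 [0.6116 0.1991 0.1743] yaw [0.2202 0.9755] [-0.24  0.71 -0.2   1.61  0.17  0.83 -0.73] [-4.3 -3.1 14.2] 0.156
wrist grip_bar [([0.6091, 0.1965, 0.1585], 0.83)]
scene grip_bar [([0.6143, 0.1991, 0.1625], 0.75), ([0.5445, 0.0365, 0.0642], 0.61)]
[-0.60806066  0.99408865  0.91388588]
```

View pics/ec.png

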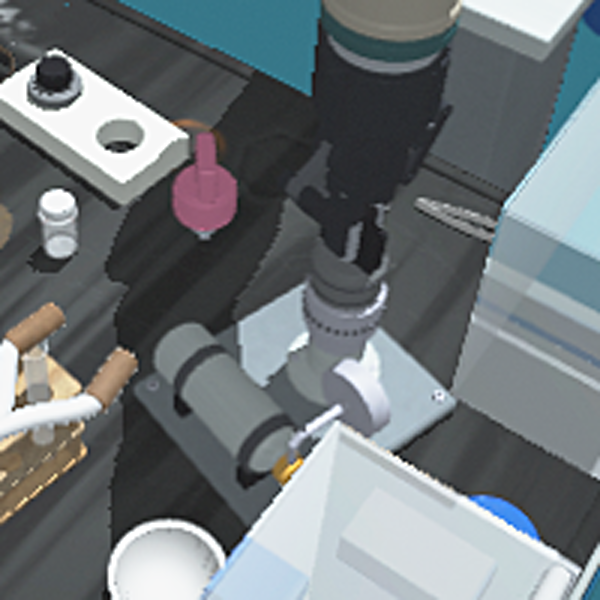

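The head sits upright in the cup at about (345,275) in the crop, still gripped. The plug is in the block at (55,75), and the pink decoy and vial are in place.

```bash
python3 -c "
from station import env
print(env.finish_job())"
```

```text
the job is handed in; nothing more can be done
None
```

The job is handed in at about 16.5 s: the gripper is still holding the sensor head upright in the dock, pushed home and turned about 87° clockwise to its stop (the moment jumped to about 1 N·m), with the plug still in the block and nothing else seen to have moved.

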